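# Roll the stray reel core into its pen and shut the gate

### The arm

A 6-joint arm with a two-finger parallel gripper is mounted at the origin on the work surface. World frame = base frame: x ahead of the robot, y to its left, z up, the work surface at z = 0. Lengths are in m, angles in rad, forces in N, time in s.
With the tool pointing down it reaches from about 0.3 to 0.875 m from the base axis. Payload 6.4 kg.
Tool frame: the origin (TCP) lies midway between the tips of the shut fingers; the grasp point (between the pads) lies ctrl.grip_point_offset behind it (ctrl.grip_point_offset is the distance from the TCP to the grasp point, in m); z points along the fingers, y is the direction in which the jaws open and shut (so a half turn about z gives the same grasp; the last joint's range is limited). The gripper opens to 85 mm and grips with 20 to 120 N. Pads are 22 mm wide; open, the fingers measure 114 mm over their backs; the gripper's body (76 mm by 85 mm) begins 54 mm behind the grasp point. The pads swing forward as they close: fully open they stand 13 mm farther back than shut.
Start: joints at [-1.545, 0.181, 1.607, -0, 1.354, -0.206], TCP at [0.132, -0.56, 0.231] pointing down, gripper open.
Joint ranges: [-2.99, 2.99], [-0.89, 2.07], [0.3, 2.58], [-1.14, 4.28], [0, 2.63], [-3.12, 3.12]. Speed limits (rad/s): [2.57, 2.57, 3.01, 3.14, 3.14, 3.14].

### API

Orientations are given as a unit quaternion [w, x, y, z].
In Python, from bench import ctrl, viewer gives the robot as it stands.
- The arm moves only by the shell command python3 -m handwheel 'ROWS' [OPENING]. ROWS is JSON, a list of rows, each an object with "travel": the shift along the tool's x, y, z as a fraction of full scale, a list of three; "dr": the turn, a rotation vector about the tool's x, y, z as a fraction of full scale, a list of three. A call has 1 to 20 rows; each row shifts and turns the pose as measured when the row begins, along the tool's axes as they then stand; what a row does not reach is not made up. Full scale, the value 1, is 150 mm for a shift and 30 degrees for a turn. A row lasts 1/12 s, in which the tool goes at most 41.7 mm and 7.16 degrees, less where a joint would pass 70% of its speed; a pose out of reach is approached as far as the arm can. A call with a number of a shift or a turn outside -1 to 1 is refused whole. A call with a gripper value outside its range is refused whole. OPENING is the opening, from -1 (shut) to 1 (fully open), set as the call begins (- or left out, the last holds). The fingers move at their own pace and stop on an object; the grip force is fixed at half the most. Time passes only in rows, so rows that do not move let the fingers close. It gives the time, the measured TCP pose, the force and the opening at its end, in the units of the state.
- ctrl.get_obs(): the state, without advancing time (a new reading comes with each control period).
- viewer.camera(name): name is "side" or "top" or "wrist"; returns the picture (420x560x3 uint8, red, green, blue); there is no depth.
- viewer.get_calibration(name): a dict with "camera_matrix" (3x3 intrinsics, pixels), "R" (3x3) and "t" (3): a world point X has camera coordinates R X + t. Camera axes: x right, y down, z forward; pixel columns grow to the right and rows downward; lengths in m; the calibration is good to about 2 mm. A picture is of the moment at which its call begins: read the wrist's pose just before it. get_calibration takes no time and is no camera call; for the wrist camera it gives the pose at the moment of the call.
- ctrl.hand_in(): hands the job in, once; it reports no verdict.
The state is a dict: "time_s": time; "q": joint angles; "dq": joint speeds; "joint_efforts": joint torques, N m; "eef_pos": TCP position; "eef_rot": TCP orientation; "wrist_force": force on the tool from outside, world axes, zero at the start; "torque": the same for the moment, N m; "opening": opening from 0.0 (shut) to 1.0 (fully open).
Only numpy, scipy, OpenCV 4.12 (cv2) and the standard library are available. Lean on these libraries where they do the work, as an engineer would, in place of code of your own. Each camera call takes 0.05 s, during which the arm holds its last target. There are 200 camera calls.

### The job

One wide white reel core has been left lying on its side on the bench. Swing the pen's gate open, gently roll the core along the bench, in at the mouth and over the low crest in the pen's floor so that it rests against the back stop, then swing the gate fully shut behind it. Do not let the core run fast or leave the bench, and do not shove about the two cores standing on end behind the pen.

Things in the scene. Friction and masses are not known exactly. Their poses are not given: they have to be found in the camera images.
- pen: Fixed open pen of dark steel rails with a bare metal floor. Origin on the bench, mid-pen; +y is the way in, x is across. Gate line at y=-100 mm; face of the back stop at y=+100 (60 high, 12 thick, 166 wide). Side rails 22 high, inner faces at x=+-65, from y=-100 to +110. A post 60 high, 16 across, at x=+-83, y=-100. The core rests against the stop with its centre at y=+55.
- pen_mouth (a point): Middle of the pen's mouth at bench level (pen x=0, y=-100 mm), axes as the pen. The pen's floor starts to rise from bench level 25 mm before it. From each side rail's end (x=+-65) a guide of the same 22 mm height flares outwards to about x=+-93, y=-140, to lead the core in.
- pen_crest (a point): Middle of the low crest across the pen's floor: 6 mm above the bench, at pen y=-20 mm, axes as the pen. The floor rises from bench level at y=-125 to here, then falls to bench level at y=+105. Before the crest the core rolls back out unless blocked; beyond it the core rolls on to the back stop and stays, but if it rubs a side rail it may stop short and need pushing on.
- core: Stray white reel core: closed plastic cylinder 90 mm in diameter and 100 long, lying on its side, 0.2 to 0.45 kg, rolling freely and straight (to shift it sideways, push on its end). Too thick to grasp. Origin at its centre (45 mm above the bench); its x is its axis. Starts at pen y -310 to -355 mm, x within +-20, its axis within 0.18 rad of the pen's x.
- gate (a joint): Gate angle, rad: 0 fully shut across the mouth (a stop), grows as it swings outwards, away from the pen, to 2.0 at most. Starts 0 to 0.25. It stays where it is left (friction about 0.06 N m). Its aluminium bar carries no latch.
- gate_hinge (a point): On the gate's upright hinge axis, at pen x=-83, y=-100 mm (the pen's post at its -x side), 45 mm above the bench. Its x points along the gate bar to the free end; its +y is the bar's inner face (pen side when shut). The bar is 12 mm thick (y +-6), 20 tall (35 to 55 mm above the bench), from x=8 to 146 mm.
- gate_knob (a point): Top of the gate's upright round black knob, 18 mm in diameter, standing from the bar's top (55) to 75 mm above the bench, 125 mm from the hinge axis.
- core_b: Bystander: an equal core standing on end behind the back stop, 100 mm tall, 90 in diameter. Origin: centre of its underside.
- core_c: Bystander: a second equal core standing on end behind the back stop, beside the other. Origin: centre of its underside.
Mind the look-alikes: they are no part of the job. What is shaped like the core but black is not meant.

How it is judged:
By the outcome, as a careful person would: the job done as asked, in the order asked, and still so for the second after the job is handed in, with the robot touching nothing.
It also fails if it takes over 72 s, if anything falls off the work surface, if the arm or the gripper's body presses on something with over 40 N, if the wrist force passes 120 N, or if a joint passes its speed limit or range.

## Working session

There is one attempt and no reset: what is moved stays moved. The work goes in short steps, Python scripts to look and compute and a shell command to move; the robot and the scene stay as the last step left them, time stands still between calls to the robot, and variables do not carry over. Pictures are saved under pics/ and viewed, about 8 in all and at most 12, crops included, and the job is handed in when it is done.

```bash
mkdir -p pics; ls; python3 - <<'E'
from bench import ctrl,viewer
import cv2
for n in("top","side"):
    cv2.imwrite(f"pics/{n}0.png",cv2.cvtColor(viewer.camera(n),cv2.COLOR_RGB2BGR))
    c=viewer.get_calibration(n);print(n,c)
o=ctrl.get_obs();print(o["time_s"],o["eef_pos"],o["eef_rot"],o["opening"],ctrl.grip_point_offset)
E
```

```text
pics
top {'camera_matrix': array([[470.0200804 ,   0.        , 273.68646642],
       [  0.        , 470.0200804 , 211.7400373 ],
       [  0.        ,   0.        ,   1.        ]]), 'R': array([[ 0.01871901, -0.99958022, -0.02211281],
       [-0.9949525 , -0.01644246, -0.09899073],
       [ 0.09858559,  0.0238542 , -0.99484263]]), 't': array([0.01915356, 0.53208668, 1.29406364])}
side {'camera_matrix': array([[482.53727871,   0.        , 280.87730685],
       [  0.        , 482.53727871, 210.47037453],
       [  0.        ,   0.        ,   1.        ]]), 'R': array([[-0.9054533 , -0.42420749,  0.01422438],
       [-0.23795928,  0.47959304, -0.84460991],
       [ 0.35146794, -0.76813965, -0.53519321]]), 't': array([0.49048015, 0.17960145, 1.02946427])}
0.1 [ 0.13209426 -0.55911056  0.23047799] [-7.86261402e-04  9.93289913e-01  1.15648283e-01  7.59030653e-05] 1.0032285342840743 0.0187
```

View pics/top0.png

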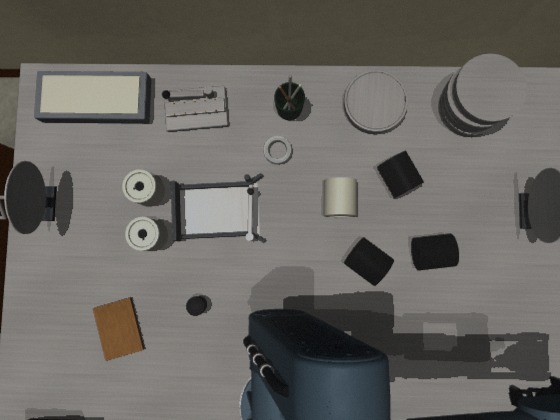

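View pics/side0.png

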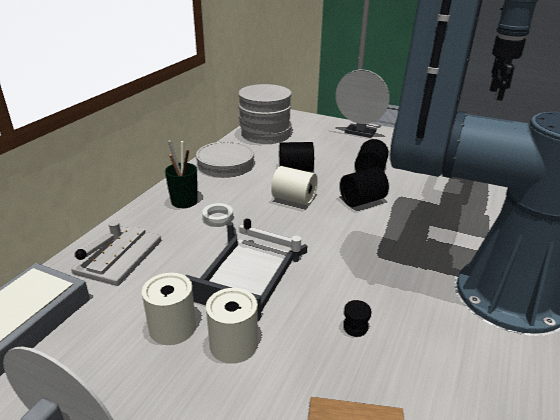

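The pen is near (215,210) in the top view, with its mouth facing right (world −y). The white core is at (341,197), and the black knob is near (252,182). I'll enlarge this area.

```bash
python3 - <<'E'
import cv2
i=cv2.imread("pics/top0.png")[150:270,110:370]
cv2.imwrite("pics/c1.png",cv2.resize(i,None,fx=3,fy=3,interpolation=cv2.INTER_CUBIC))
E
```

```text
(no output)
```

View pics/c1.png

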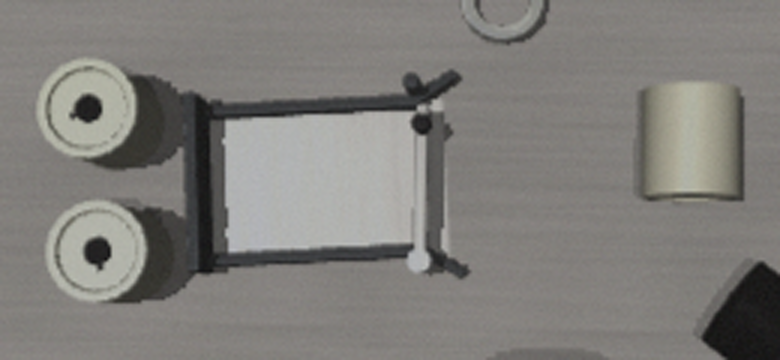

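```bash
cat > h.py <<'E'
import numpy as np
from bench import ctrl,viewer
def ray(n,u,v,z):
    c=viewer.get_calibration(n);K,R,t=c["camera_matrix"],c["R"],c["t"]
    C=-R.T@t;d=R.T@np.linalg.solve(K,[u,v,1]);return C+d*(z-C[2])/d[2]
def proj(n,X):
    c=viewer.get_calibration(n);p=c["camera_matrix"]@(c["R"]@np.asarray(X)+c["t"]);return p[:2]/p[2]
E
python3 - <<'E'
from h import *
def c(x,y,z): return ray("top",110+x/3,150+y/3,z)
np.set_printoptions(precision=4,suppress=True)
H=c(418,261,.06);P=c(412,82,.06);N=c(421,123,.075)
print("hinge,post,knob",H,P,N,np.linalg.norm(P-H),np.linalg.norm((N-H)[:2]))
print("stop outer corners",c(186,95,.06),c(190,272,.06))
for p in[(640,83),(743,83),(743,200),(640,200)]:print("core",c(*p,.045))
print("core mid",c(691,141,.055))
print("b,c",c(88,108,.1),c(97,250,.1))
x=(P-H)[:2];x/=np.linalg.norm(x);print("pen yaw",np.arctan2(x[1],x[0]))
E
```

```text
hinge,post,knob [0.458  0.0929 0.06  ] [0.6226 0.1023 0.06  ] [0.5825 0.092  0.075 ] 0.16486226917348284 0.12448476447468876
stop outer corners [0.6074 0.3109 0.06  ] [0.4443 0.3007 0.06  ]
core [ 0.6274 -0.1084  0.045 ]
core [ 0.6289 -0.2036  0.045 ]
core [ 0.52   -0.2037  0.045 ]
core [ 0.5184 -0.1093  0.045 ]
core mid [ 0.5726 -0.1546  0.055 ]
b,c [0.5879 0.3888 0.1   ] [0.461  0.3748 0.1   ]
pen yaw 0.05742111572573467
```

```bash
R='{"travel":[0.196,-0.177,0],"dr":[0,0,0]}'; python3 -m handwheel '[{"travel":[0.196,-0.177,0],"dr":[0,0,0]},{"travel":[0.196,-0.177,0],"dr":[0,0,0]},{"travel":[0.196,-0.177,0],"dr":[0,0,0]},{"travel":[0.196,-0.177,0],"dr":[0,0,0]},{"travel":[0.196,-0.177,0],"dr":[0,0,0]},{"travel":[0.196,-0.177,0],"dr":[0,0,0]},{"travel":[0.196,-0.177,0],"dr":[0,0,0]},{"travel":[0.196,-0.177,0],"dr":[0,0,0]},{"travel":[0.196,-0.177,0],"dr":[0,0,0]},{"travel":[0.196,-0.177,0],"dr":[0,0,0]}]' -0.2
python3 -m handwheel '[{"travel":[0,0,0],"dr":[0,0,-0.23]},{"travel":[0,0,0],"dr":[0,0,-0.23]},{"travel":[0,0,0],"dr":[0,0,-0.23]},{"travel":[0,0,0],"dr":[0,0,-0.23]},{"travel":[0,0,0],"dr":[0,0,-0.23]},{"travel":[0,0,0],"dr":[0,0,-0.23]},{"travel":[0,0,0],"dr":[0,0,-0.23]},{"travel":[0,0,0],"dr":[0,0,-0.23]},{"travel":[0,0,0],"dr":[0,0,-0.23]},{"travel":[0,0,0],"dr":[0,0,-0.23]},{"travel":[0,0,0],"dr":[0,0,-0.23]},{"travel":[0,0,0],"dr":[0,0,-0.23]},{"travel":[0,0,0],"dr":[0,0,-0.23]},{"travel":[0,0,0],"dr":[0,0,-0.23]},{"travel":[0,0,0],"dr":[0,0,-0.23]},{"travel":[0,0,0],"dr":[0,0,-0.23]},{"travel":[0,0,0],"dr":[0,0,-0.23]},{"travel":[0,0,0],"dr":[0,0,-0.23]},{"travel":[0,0,0],"dr":[0,0,-0.23]},{"travel":[0,0,0],"dr":[0,0,-0.23]}]'
cat >> h.py <<'E'
from scipy.spatial.transform import Rotation as Ro
def st(tgt=None,yaw=None):
    o=ctrl.get_obs();q=o["eef_rot"];R=Ro.from_quat([q[1],q[2],q[3],q[0]]).as_matrix();p=np.array(o["eef_pos"])
    y=np.arctan2(R[1,0],R[0,0]);print("t",round(o["time_s"],2),"p",p.round(4),"yaw",round(y,3),"tilt",R[:2,2].round(3),"F",np.round(o["wrist_force"],1),"open",round(o["opening"],2),"q6",round(o["q"][5],2))
    if tgt is not None: print("travel total (units)",(R.T@(np.array(tgt)-p)/.15).round(3))
    if yaw is not None: d=(yaw-y+np.pi)%(2*np.pi)-np.pi; print("dz total",round(-d/np.radians(30),3))
E
python3 -c "
from h import *
st([.5825,.092,.2],3.135)"
```

```text
time_s: 0.93
eef_pos: [0.3601, -0.2238, 0.2261]
eef_rot: [-0.003, 0.994, 0.108, -0.001]
wrist_force: [1.2, -1.5, 0.5]
opening: 0.398
time_s: 2.6
eef_pos: [0.3611, -0.2078, 0.2193]
eef_rot: [-0.007, 0.212, 0.977, 0.008]
wrist_force: [-0.2, -0.4, -0.1]
opening: 0.404
t 2.6 p [ 0.3611 -0.2078  0.2193] yaw 2.715 tilt [-0.01   0.019] F [-0.2 -0.4 -0.1] open 0.4 q6 -1.96
travel total (units) [-0.519  2.428  0.151]
dz total -0.802
```

```bash
python3 -m handwheel '[{"travel":[-0.052,0.243,0],"dr":[0,0,0]},{"travel":[-0.052,0.243,0],"dr":[0,0,0]},{"travel":[-0.052,0.243,0],"dr":[0,0,0]},{"travel":[-0.052,0.243,0],"dr":[0,0,0]},{"travel":[-0.052,0.243,0],"dr":[0,0,0]},{"travel":[-0.052,0.243,0],"dr":[0,0,0]},{"travel":[-0.052,0.243,0],"dr":[0,0,0]},{"travel":[-0.052,0.243,0],"dr":[0,0,0]},{"travel":[-0.052,0.243,0],"dr":[0,0,0]},{"travel":[-0.052,0.243,0],"dr":[0,0,0]},{"travel":[0,0,0],"dr":[0,0,-0.2]},{"travel":[0,0,0],"dr":[0,0,-0.2]},{"travel":[0,0,0],"dr":[0,0,-0.2]},{"travel":[0,0,0],"dr":[0,0,-0.2]},{"travel":[0,0,0],"dr":[0,0,0]}]'
python3 -c "
from h import *
st([.5825,.092,.04],3.135)
import cv2
cv2.imwrite('pics/w1.png',cv2.cvtColor(viewer.camera('wrist'),cv2.COLOR_RGB2BGR))
print(proj('wrist',[.5825,.092,.075]),proj('wrist',[.458,.093,.06]))"
```

```text
time_s: 3.85
eef_pos: [0.5872, 0.1097, 0.2143]
eef_rot: [-0.01, -0.009, 1.0, 0.01]
wrist_force: [0.9, -1.5, 0.9]
opening: 0.401
t 3.85 p [0.5872 0.1097 0.2143] yaw -3.124 tilt [-0.021  0.019] F [ 0.9 -1.5  0.9] open 0.4 q6 -1.62
travel total (units) [ 0.009 -0.14   1.16 ]
dz total 0.046
[256.79925434 195.49883829] [257.62175282  47.39687467]
```

View pics/w1.png

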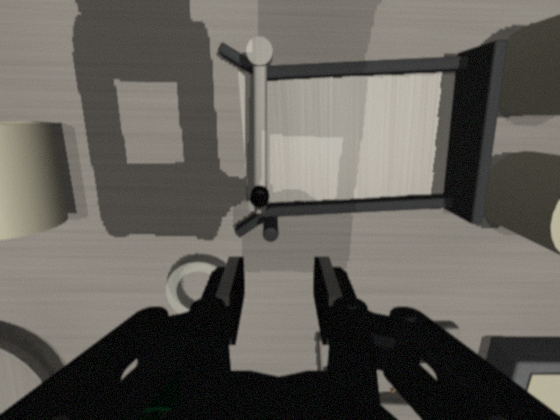

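```bash
python3 -m handwheel '[{"travel":[0.01,-0.12,0],"dr":[0.036,-0.04,0.046]},{"travel":[0,0,0],"dr":[0,0,0]},{"travel":[0,0,0.2],"dr":[0,0,0]},{"travel":[0,0,0.2],"dr":[0,0,0]},{"travel":[0,0,0.2],"dr":[0,0,0]},{"travel":[0,0,0],"dr":[0,0,0]}]'
python3 -c "
from h import *
st([.5825,.092,.04],3.135)"
```

```text
time_s: 4.4
eef_pos: [0.5877, 0.0914, 0.1238]
eef_rot: [0.003, 0.017, 1.0, 0.001]
wrist_force: [-1.5, 0.4, -0.4]
opening: 0.402
t 4.4 p [0.5877 0.0914 0.1238] yaw 3.108 tilt [0.006 0.002] F [-1.5  0.4 -0.4] open 0.4 q6 -1.58
travel total (units) [0.038 0.002 0.558]
dz total -0.051
```

```bash
python3 -m handwheel '[{"travel":[0.035,0,0.14],"dr":[0,0,-0.05]},{"travel":[0,0,0.14],"dr":[0,0,0]},{"travel":[0,0,0.14],"dr":[0,0,0]},{"travel":[0,0,0.13],"dr":[0,0,0]},{"travel":[0,0,0],"dr":[0,0,0]}]'
python3 -m handwheel '[{"travel":[0.006,-0.11,0],"dr":[0,0,0.23]},{"travel":[0.006,-0.11,0],"dr":[0,0,0.23]},{"travel":[0.006,-0.11,0],"dr":[0,0,0.23]},{"travel":[0.006,-0.11,0],"dr":[0,0,0.23]},{"travel":[0.006,-0.11,0],"dr":[0,0,0.23]},{"travel":[0.006,-0.11,0],"dr":[0,0,0.23]}]'
cat >> h.py <<'E'
def arc(H=np.array([.461,.0935])):
    p=np.array(ctrl.get_obs()["eef_pos"])[:2]-H;print("r",np.hypot(*p).round(4),"theta",round(.06-np.arctan2(p[1],p[0]),3))
E
python3 -c "
from h import *
st();arc()"
```

```text
time_s: 4.82
eef_pos: [0.5859, 0.0924, 0.0442]
eef_rot: [0.005, 0.009, 1.0, 0.002]
wrist_force: [-0.7, 0.5, -0.2]
opening: 0.397
time_s: 5.32
eef_pos: [0.5558, 0.003, 0.0546]
eef_rot: [0.007, 0.373, 0.928, 0.006]
wrist_force: [-0.6, 1.2, -0.3]
opening: 0.4
t 5.32 p [0.5558 0.003  0.0546] yaw 2.377 tilt [0.018 0.006] F [-0.6  1.2 -0.3] open 0.4 q6 -1.03
r 0.131 theta 0.822
```

```bash
python3 -m handwheel '[{"travel":[0.012,-0.11,0.03],"dr":[0,0,0.23]},{"travel":[0.012,-0.11,0.03],"dr":[0,0,0.23]},{"travel":[0.009,-0.11,0.03],"dr":[0,0,0.23]},{"travel":[0.009,-0.11,0.03],"dr":[0,0,0.23]},{"travel":[0.007,-0.11,0.02],"dr":[0,0,0.23]},{"travel":[0.007,-0.11,0.02],"dr":[0,0,0.23]},{"travel":[0.007,-0.11,0.02],"dr":[0,0,0.23]},{"travel":[0.007,-0.11,0.02],"dr":[0,0,0.23]},{"travel":[0,0,0],"dr":[0,0,0]}]'
python3 -c "
from h import *
st();arc()"
```

```text
time_s: 6.07
eef_pos: [0.445, -0.0413, 0.0421]
eef_rot: [0.015, 0.774, 0.633, 0.018]
wrist_force: [-1.3, 0.1, 0.5]
opening: 0.405
t 6.07 p [ 0.445  -0.0413  0.0421] yaw 1.371 tilt [ 0.048 -0.   ] F [-1.3  0.1  0.5] open 0.4 q6 -0.19
r 0.1357 theta 1.749
```

```bash
python3 -m handwheel '[{"travel":[0,0,-0.25],"dr":[0,0,0]},{"travel":[0,0,-0.25],"dr":[0,0,0]},{"travel":[0,0,-0.2],"dr":[0.08,-0.018,-0.15]},{"travel":[0,0,0],"dr":[0,0,-0.2]},{"travel":[0,0,0],"dr":[0,0,-0.15]},{"travel":[0,0,0],"dr":[0,0,0]}]'
python3 -c "
from h import *
st([.667,-.156,.15],1.63)"
```

```text
time_s: 6.57
eef_pos: [0.4463, -0.0427, 0.1623]
eef_rot: [0.006, 0.675, 0.737, 0.002]
wrist_force: [-0.5, 0.5, 0.4]
opening: 0.403
t 6.57 p [ 0.4463 -0.0427  0.1623] yaw 1.658 tilt [ 0.012 -0.005] F [-0.5  0.5  0.4] open 0.4 q6 -0.45
travel total (units) [-0.881  1.399  0.103]
dz total 0.054
```

```bash
python3 -m handwheel '[{"travel":[-0.14,0.22,0],"dr":[0.02,0,0.05]},{"travel":[-0.14,0.22,0],"dr":[0,0,0]},{"travel":[-0.14,0.22,0],"dr":[0,0,0]},{"travel":[-0.14,0.22,0],"dr":[0,0,0]},{"travel":[-0.14,0.22,0],"dr":[0,0,0]},{"travel":[-0.14,0.22,0],"dr":[0,0,0]},{"travel":[0,0,0],"dr":[0,0,0]},{"travel":[0,0,0],"dr":[0,0,0]}]' -1
python3 -c "
from h import *
st([.667,-.156,.038],1.63)
import cv2
i=cv2.cvtColor(viewer.camera('top'),cv2.COLOR_RGB2BGR)
cv2.imwrite('pics/t2.png',cv2.resize(i[120:280,200:420],None,fx=3,fy=3,interpolation=cv2.INTER_CUBIC))"
```

```text
time_s: 7.23
eef_pos: [0.6625, -0.1582, 0.1665]
eef_rot: [0.002, 0.686, 0.727, -0.001]
wrist_force: [-0.5, 0.4, -0.6]
opening: -0.001
t 7.23 p [ 0.6625 -0.1582  0.1665] yaw 1.629 tilt [ 0.003 -0.004] F [-0.5  0.4 -0.6] open -0.0 q6 -0.46
travel total (units) [0.017 0.029 0.856]
dz total -0.002
```

View pics/t2.png

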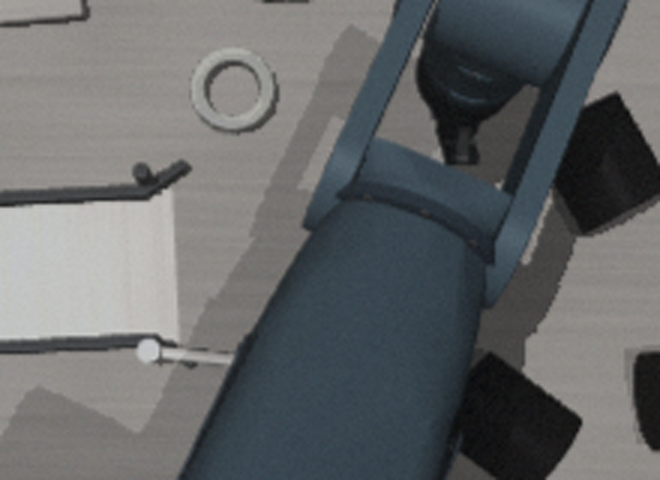

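The gate is open at about 1.7 rad, with the bar running from (150,350) to the right. The arm hides the core. I'm descending beside its +x end.

```bash
python3 -m handwheel '[{"travel":[0.017,0.04,0.2],"dr":[0,0,0]},{"travel":[0,0,0.2],"dr":[0,0,0]},{"travel":[0,0,0.2],"dr":[0,0,0]},{"travel":[0,0,0.2],"dr":[0,0,0]},{"travel":[0,0,0.05],"dr":[0,0,0]},{"travel":[0,0,0],"dr":[0,0,0]},{"travel":[0,0,0],"dr":[0,0,0]}]'
python3 -c "
from h import *
st([.622,-.156,.038],1.63)
import cv2
cv2.imwrite('pics/w2.png',cv2.cvtColor(viewer.camera('wrist'),cv2.COLOR_RGB2BGR))
for x in(.52,.57,.62):print(x,proj('wrist',[x,-.156,.09]),proj('wrist',[x,-.111,.045]),proj('wrist',[x,-.201,.045]))"
```

```text
time_s: 7.87
eef_pos: [0.6687, -0.1528, 0.0444]
eef_rot: [0.006, 0.686, 0.728, 0.001]
wrist_force: [-0.6, 0.3, -0.5]
opening: 0.002
t 7.87 p [ 0.6687 -0.1528  0.0444] yaw 1.63 tilt [ 0.011 -0.007] F [-0.6  0.3 -0.5] open 0.0 q6 -0.45
travel total (units) [-0.003 -0.313  0.039]
dz total -0.001
0.52 [-142.60610214  321.11076517] [-52.48269136 170.29037299] [ -7.99912186 338.10861362]
0.57 [  2.37035923 327.07601055] [ 62.54964937 176.55121256] [ 87.89512366 341.95950527]
0.62 [143.80568804 332.89555142] [175.32981513 182.6894735 ] [182.21573033 345.74720322]
```

View pics/w2.png

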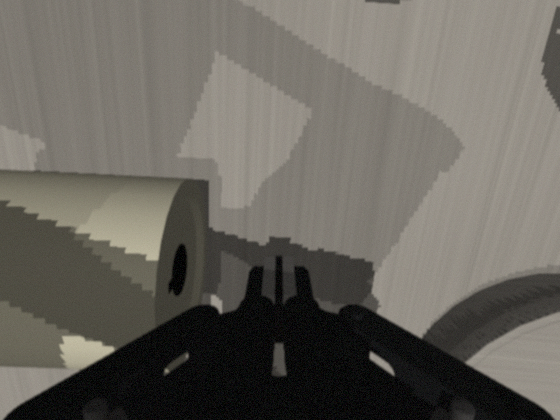

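```bash
python3 -m handwheel '[{"travel":[-0.015,-0.06,0.03],"dr":[0,0,0]},{"travel":[-0.015,-0.06,0],"dr":[0,0,0]},{"travel":[0,-0.05,0],"dr":[0,0,0]},{"travel":[0,-0.04,0],"dr":[0,0,0]},{"travel":[0,-0.04,0],"dr":[0,0,0]},{"travel":[0,-0.04,0],"dr":[0,0,0]},{"travel":[0,-0.03,0],"dr":[0,0,0]},{"travel":[0,-0.025,0],"dr":[0,0,0]},{"travel":[0,0,0],"dr":[0,0,0]}]'
python3 -c "
from h import *
st([.615,-.156,.038],1.63)"
```

```text
time_s: 8.67
eef_pos: [0.6239, -0.1643, 0.0554]
eef_rot: [0.02, 0.686, 0.727, 0.006]
wrist_force: [1.9, -1.0, -1.3]
opening: -0.002
t 8.67 p [ 0.6239 -0.1643  0.0554] yaw 1.629 tilt [ 0.037 -0.017] F [ 1.9 -1.  -1.3] open -0.0 q6 -0.5
travel total (units) [ 0.061 -0.06   0.113]
dz total -0.002
```

```bash
python3 -m handwheel '[{"travel":[0.03,0.06,0.06],"dr":[0.069,0.037,0]},{"travel":[0.07,0,0.05],"dr":[0,0,0]},{"travel":[0,-0.05,0],"dr":[0,0,0]},{"travel":[0,-0.04,0.01],"dr":[0,0,0]},{"travel":[0.005,-0.03,0.01],"dr":[0,0,0]},{"travel":[0.005,-0.025,0.01],"dr":[0,0,0]},{"travel":[0,0,0],"dr":[0,0,0]}]'
python3 -c "
from h import *
st([.615,-.154,.038],1.63)
import cv2
cv2.imwrite('pics/w3.png',cv2.cvtColor(viewer.camera('wrist'),cv2.COLOR_RGB2BGR))
for x in(.56,.605):print(x,proj('wrist',[x,-.156,.09]),proj('wrist',[x,-.111,.045]),proj('wrist',[x,-.201,.045]),proj('wrist',[x,-.156,.045]))"
```

```text
time_s: 9.25
eef_pos: [0.623, -0.1541, 0.0486]
eef_rot: [0.014, 0.686, 0.727, 0.005]
wrist_force: [0.1, 0.2, 1.2]
opening: -0.003
t 9.25 p [ 0.623  -0.1541  0.0486] yaw 1.629 tilt [ 0.026 -0.012] F [0.1 0.2 1.2] open -0.0 q6 -0.49
travel total (units) [ 0.005 -0.055  0.069]
dz total -0.002
0.56 [110.48436499 325.00034667] [146.63388985 177.6404329 ] [158.37357199 339.71319245] [153.02223359 265.83502684]
0.605 [233.67301005 329.01587616] [245.68253129 182.71572038] [241.38914639 342.28197676] [243.34836588 269.46639516]
```

View pics/w3.png

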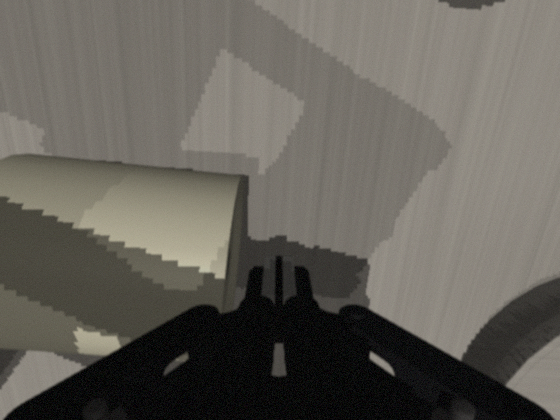

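```bash
python3 -m handwheel '[{"travel":[0,0.2,0],"dr":[0,0,0]},{"travel":[0,0,-0.25],"dr":[0.05,0.025,0]},{"travel":[0,0,-0.25],"dr":[0,0,0]},{"travel":[0,0,-0.25],"dr":[0,0,0]},{"travel":[-0.12,0,0],"dr":[0,0,0]},{"travel":[-0.22,-0.15,0],"dr":[0,0,0]},{"travel":[-0.2,-0.18,0],"dr":[0,0,0]},{"travel":[0,-0.15,0],"dr":[0,0,0]},{"travel":[0,-0.1,0],"dr":[0,0,0]},{"travel":[0,0,0],"dr":[0,0,0]}]' 0.4
python3 -c "
from h import *
st([.560,-.235,.036],1.63)"
```

```text
time_s: 10.13
eef_pos: [0.5512, -0.2348, 0.1429]
eef_rot: [-0.028, 0.685, 0.728, -0.012]
wrist_force: [0.5, 0.5, 0.1]
opening: 0.701
t 10.13 p [ 0.5512 -0.2348  0.1429] yaw 1.632 tilt [-0.057  0.022] F [0.5 0.5 0.1] open 0.7 q6 -0.65
travel total (units) [-0.023  0.098  0.708]
dz total 0.004
```

```bash
python3 -m handwheel '[{"travel":[-0.03,0.06,0],"dr":[-0.106,-0.048,0]},{"travel":[0,0,0],"dr":[0,0,0]},{"travel":[0,0,0.18],"dr":[0,0,0]},{"travel":[0,0,0.18],"dr":[0,0,0]},{"travel":[0,0,0.18],"dr":[0,0,0]},{"travel":[0,0,0.14],"dr":[0,0,0]},{"travel":[0,0,0],"dr":[0,0,0]}]'
python3 -c "
from h import *
st([.560,-.235,.034],1.63)"
```

```text
time_s: 10.72
eef_pos: [0.5586, -0.2361, 0.0337]
eef_rot: [-0.005, 0.685, 0.728, -0.001]
wrist_force: [-0.7, 0.8, -0.2]
opening: 0.703
t 10.72 p [ 0.5586 -0.2361  0.0337] yaw 1.632 tilt [-0.01   0.006] F [-0.7  0.8 -0.2] open 0.7 q6 -0.66
travel total (units) [ 0.007  0.009 -0.002]
dz total 0.004
```

```bash
python3 -m handwheel '[{"travel":[0.035,0,0],"dr":[0,0,0]},{"travel":[0.035,0,0],"dr":[0,0,0]},{"travel":[0.035,0,0],"dr":[0,0,0]},{"travel":[0.035,0,0],"dr":[0,0,0]},{"travel":[0.035,0,0],"dr":[0,0,0]},{"travel":[0.035,0,0],"dr":[0,0,0]},{"travel":[0.035,0,0],"dr":[0,0,0]},{"travel":[0.035,0,0],"dr":[0,0,0]},{"travel":[0.035,0,0],"dr":[0,0,0]},{"travel":[0.035,0,0],"dr":[0,0,0]},{"travel":[0.035,0,0],"dr":[0,0,0]},{"travel":[0.035,0,0],"dr":[0,0,0]}]'
python3 -c "
from h import *
st([.553,-.12,.034],1.63)
import cv2
cv2.imwrite('pics/t3.png',cv2.cvtColor(viewer.camera('wrist'),cv2.COLOR_RGB2BGR))
i=cv2.cvtColor(viewer.camera('side'),cv2.COLOR_RGB2BGR)
j=cv2.imread('pics/t3.png')
cv2.imwrite('pics/m3.png',np.hstack([cv2.resize(j,(400,300)),cv2.resize(i[120:300,190:430],(400,300))]))
st()
for x in(.505,.60):print(proj('wrist',[x,-.10,.09]))"
```

```text
time_s: 11.72
eef_pos: [0.5581, -0.1672, 0.0402]
eef_rot: [-0.003, 0.684, 0.729, -0.001]
wrist_force: [0.0, -0.9, 0.8]
opening: 0.7
t 11.72 p [ 0.5581 -0.1672  0.0402] yaw 1.634 tilt [-0.006  0.003] F [ 0.  -0.9  0.8] open 0.7 q6 -0.56
travel total (units) [ 0.316 -0.014  0.043]
dz total 0.008
t 11.82 p [ 0.5579 -0.1666  0.04  ] yaw 1.635 tilt [-0.006  0.004] F [-0.6  0.6 -0.4] open 0.7 q6 -0.56
[106.57617849 133.85193627]
[439.62276781 155.83432946]
```

View pics/m3.png

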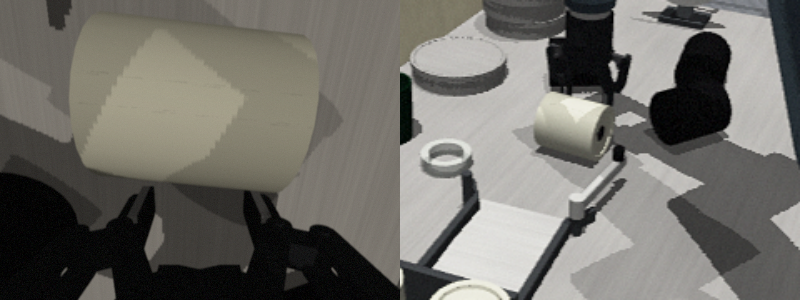

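The core has rolled straight to y≈−0.10, centred in x, but it's skewed about 0.1 rad. Pushing from behind won't turn a freely rolling core, so I'll nudge its +x end ahead of its centre.

```bash
python3 -m handwheel '[{"travel":[-0.1,0,0],"dr":[0,0,0]},{"travel":[0,0,-0.25],"dr":[0,0,0]},{"travel":[0,0,-0.25],"dr":[0,0,0]},{"travel":[0,0,-0.2],"dr":[0,0,0]},{"travel":[0.15,0.22,0],"dr":[0,0,0]},{"travel":[0.2,0.19,0],"dr":[0,0,0]},{"travel":[0.2,0.14,0],"dr":[0,0,0]},{"travel":[0.16,0.1,0],"dr":[0,0,0]},{"travel":[0,0,0],"dr":[0,0,0]},{"travel":[0,0,0],"dr":[0,0,0]}]' -1
python3 -c "
from h import *
import cv2
st([.65,-.075,.042],1.634)
cv2.imwrite('pics/w4.png',cv2.cvtColor(viewer.camera('wrist'),cv2.COLOR_RGB2BGR))
for x in(.50,.60):print(proj('wrist',[x,-.10,.09]),proj('wrist',[x,-.055,.045]),proj('wrist',[x,-.145,.045]))"
```

```text
time_s: 12.65
eef_pos: [0.6547, -0.0784, 0.1474]
eef_rot: [-0.004, 0.687, 0.726, -0.001]
wrist_force: [-0.2, -0.2, -0.0]
opening: 0.003
t 12.65 p [ 0.6547 -0.0784  0.1474] yaw 1.626 tilt [-0.008  0.004] F [-0.2 -0.2 -0. ] open 0.0 q6 -0.36
travel total (units) [ 0.022 -0.025  0.703]
dz total -0.015
[ 51.50203667 246.5772598 ] [ 82.03828489 169.38989325] [ 95.54533321 273.30191362]
[198.20839141 254.39885793] [211.32681626 176.55088588] [212.17525891 279.44519231]
```

View pics/w4.png

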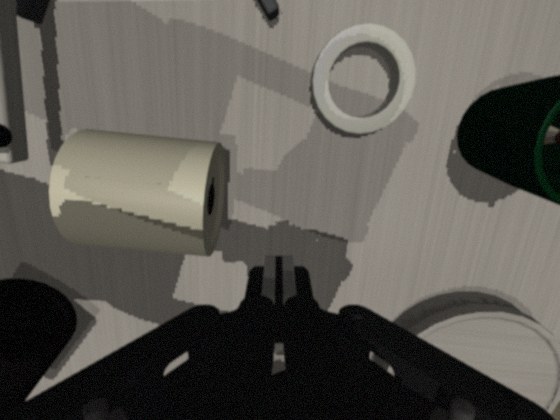

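```bash
python3 -m handwheel '[{"travel":[0.18,-0.01,0.15],"dr":[0,0,0]},{"travel":[0.11,-0.02,0.2],"dr":[0,0,0]},{"travel":[0,0,0.2],"dr":[0,0,0]},{"travel":[0,0,0.15],"dr":[0,0,0]},{"travel":[0,-0.07,0],"dr":[0,0,0]},{"travel":[0,-0.06,0.01],"dr":[0,0,0]},{"travel":[0.005,-0.04,0.01],"dr":[0,0,0]},{"travel":[0.005,-0.03,0.01],"dr":[0,0,0]},{"travel":[0.0,-0.02,0.0],"dr":[0,0,0]}]'
python3 -c "
from h import *
import cv2
st([.615,-.035,.042],1.634)
cv2.imwrite('pics/w5.png',cv2.cvtColor(viewer.camera('wrist'),cv2.COLOR_RGB2BGR))
for x in(.50,.60):print(proj('wrist',[x,-.06,.09]),proj('wrist',[x,-.015,.045]),proj('wrist',[x,-.105,.045]))"
```

```text
time_s: 13.45
eef_pos: [0.6245, -0.0525, 0.043]
eef_rot: [0.01, 0.693, 0.721, 0.006]
wrist_force: [3.1, 0.4, 0.9]
opening: 0.006
t 13.45 p [ 0.6245 -0.0525  0.043 ] yaw 1.611 tilt [ 0.023 -0.005] F [3.1 0.4 0.9] open 0.01 q6 -0.32
travel total (units) [ 0.119 -0.058  0.004]
dz total -0.043
[-72.04783694 345.84306395] [  1.26755154 189.49514478] [ 39.87159217 354.97134924]
[214.40474403 350.7026959 ] [229.01613131 196.97672322] [230.21993824 358.06132775]
```

View pics/w5.png

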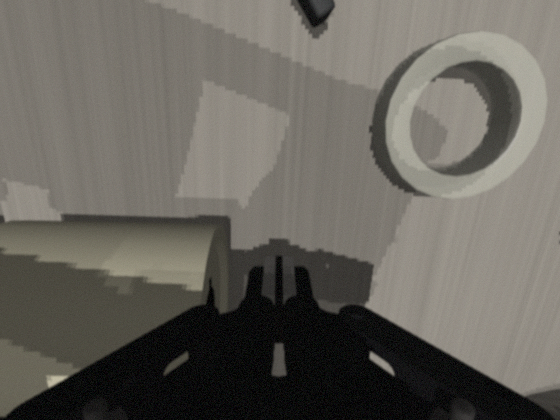

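```bash
python3 -m handwheel '[{"travel":[0.0,0.06,0],"dr":[0.04,0.01,-0.04]},{"travel":[0.1,0,0],"dr":[0,0,0]},{"travel":[0.03,-0.03,0],"dr":[0,0,0]},{"travel":[0.0,-0.03,0],"dr":[0,0,0]},{"travel":[0,-0.025,0],"dr":[0,0,0]},{"travel":[0,-0.02,0],"dr":[0,0,0]}]'
python3 -c "
from h import *
import cv2
st([.621,-.035,.042],1.634)
j=viewer.camera('wrist')
cv2.imwrite('pics/w6.png',cv2.cvtColor(j,cv2.COLOR_RGB2BGR))
for x in(.50,.60):print(proj('wrist',[x,-.025,.045]))
hsv=cv2.cvtColor(j,cv2.COLOR_RGB2HSV)
print([(c,int(np.argmax((hsv[150:,c,1].astype(int)>0.13*255)&(j[150:,c,0].astype(int)-j[150:,c,2]>15)))+150) for c in range(20,240,20)])
print(j[150:300:10,100].tolist())"
```

```text
time_s: 14.0
eef_pos: [0.6107, -0.0382, 0.0415]
eef_rot: [-0.002, 0.687, 0.727, -0.002]
wrist_force: [-0.5, -0.0, -0.3]
opening: 0.004
t 14.0 p [ 0.6107 -0.0382  0.0415] yaw 1.627 tilt [-0.006 -0.001] F [-0.5 -0.  -0.3] open 0.0 q6 -0.31
travel total (units) [ 0.017  0.069 -0.004]
dz total -0.013
[ 46.0321865 237.1341021]
[259.12402716 248.76629319]
[(20, 268), (40, 282), (60, 339), (80, 274), (100, 335), (120, 255), (140, 255), (160, 259), (180, 253), (200, 261), (220, 226)]
[[129, 125, 119], [127, 122, 116], [129, 123, 115], [131, 124, 117], [131, 127, 119], [131, 127, 121], [135, 129, 122], [128, 123, 117], [97, 89, 85], [64, 61, 61], [72, 69, 63], [72, 69, 62], [69, 68, 57], [75, 71, 66], [74, 72, 63]]
```

```bash
python3 -c "
from h import *
import cv2
j=cv2.imread('pics/w6.png');i=cv2.cvtColor(viewer.camera('side'),cv2.COLOR_RGB2BGR)
k=cv2.cvtColor(viewer.camera('wrist'),cv2.COLOR_RGB2BGR)
t=cv2.cvtColor(viewer.camera('top'),cv2.COLOR_RGB2BGR)
cv2.imwrite('pics/m4.png',np.vstack([np.hstack([cv2.resize(k,(400,300)),cv2.resize(i[120:300,190:430],(400,300))]),np.hstack([j[100:400,0:400],cv2.resize(t[130:280,200:400],(400,300))])]))
"
```

```text
(no output)
```

View pics/m4.png

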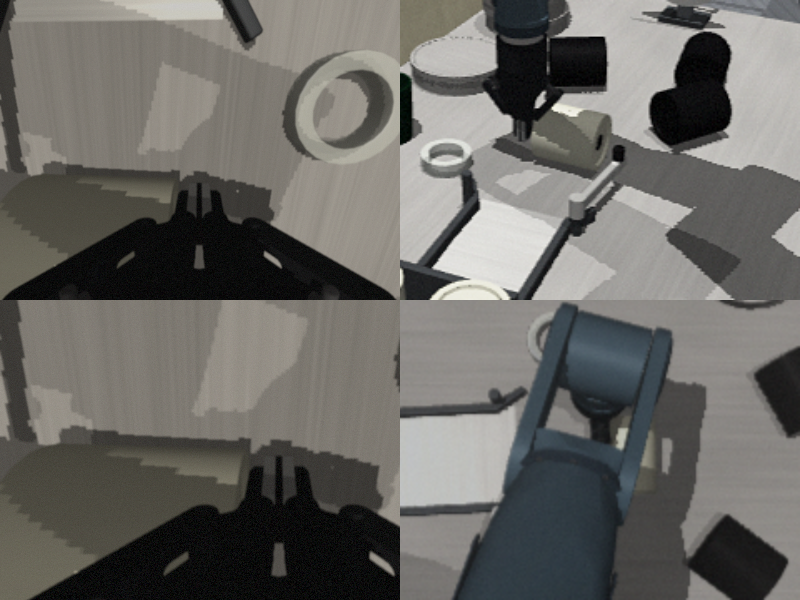

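Composite: the core's front edge is now nearly parallel to the pen (yaw ≈0.07 against 0.06), and it sits about 5 mm to −x of the pen's centre line. That is inside the 15 mm of room, so I'll go round behind it and roll it in.

```bash
python3 -m handwheel '[{"travel":[0,0.15,0],"dr":[0,0,0]},{"travel":[0,0,-0.25],"dr":[0,0,0]},{"travel":[0,0,-0.25],"dr":[0,0,0]},{"travel":[0,0,-0.2],"dr":[0,0,0]},{"travel":[-0.22,-0.1,0],"dr":[0,0,0]},{"travel":[-0.22,-0.15,0],"dr":[0,0,0]},{"travel":[-0.22,-0.15,0],"dr":[0,0,0]},{"travel":[-0.1,-0.12,0],"dr":[0,0,0]},{"travel":[0,0,0],"dr":[0,0,0]}]' 0.4
python3 -c "
from h import *
st([.551,-.15,.034],1.63)"
```

```text
time_s: 14.95
eef_pos: [0.5611, -0.1582, 0.143]
eef_rot: [-0.007, 0.685, 0.729, -0.006]
wrist_force: [0.5, -0.3, -0.1]
opening: 0.702
t 14.95 p [ 0.5611 -0.1582  0.143 ] yaw 1.633 tilt [-0.019  0.   ] F [ 0.5 -0.3 -0.1] open 0.7 q6 -0.53
travel total (units) [ 0.057 -0.05   0.728]
dz total 0.005
```

```bash
python3 -m handwheel '[{"travel":[0.03,-0.05,0.14],"dr":[-0.036,0,0]},{"travel":[0,0,0.2],"dr":[0,0,0]},{"travel":[0,0,0.2],"dr":[0,0,0]},{"travel":[0,0,0.17],"dr":[0,0,0]},{"travel":[0,0,0],"dr":[0,0,0]}]'
python3 -m handwheel '[{"travel":[0.035,0,0],"dr":[0,0,0]},{"travel":[0.035,0,0],"dr":[0,0,0]},{"travel":[0.035,0,0.005],"dr":[0,0,0]},{"travel":[0.035,0,0.005],"dr":[0,0,0]},{"travel":[0.035,0,0.005],"dr":[0,0,0]},{"travel":[0.035,0,0.005],"dr":[0,0,0]},{"travel":[0.035,0,0.005],"dr":[0,0,0]},{"travel":[0.035,0,0.005],"dr":[0,0,0]},{"travel":[0.035,0,0.005],"dr":[0,0,0]},{"travel":[0.035,0,0.005],"dr":[0,0,0]},{"travel":[0.035,0,0.005],"dr":[0,0,0]},{"travel":[0.035,0,0.005],"dr":[0,0,0]},{"travel":[0.035,0,0.005],"dr":[0,0,0]},{"travel":[0.035,0,0.005],"dr":[0,0,0]}]'
python3 -c "
from h import *
import cv2
st([.538,.05,.038],1.63)
cv2.imwrite('pics/w7.png',cv2.cvtColor(viewer.camera('wrist'),cv2.COLOR_RGB2BGR))
cv2.imwrite('pics/s7.png',cv2.cvtColor(viewer.camera('side'),cv2.COLOR_RGB2BGR))
st()"
```

```text
time_s: 15.37
eef_pos: [0.5578, -0.1574, 0.0384]
eef_rot: [0.006, 0.687, 0.727, 0.003]
wrist_force: [-1.3, 0.9, -1.1]
opening: 0.696
time_s: 16.53
eef_pos: [0.5592, -0.0769, 0.0359]
eef_rot: [0.011, 0.686, 0.727, 0.005]
wrist_force: [-0.4, -0.4, 1.0]
opening: 0.7
t 16.53 p [ 0.5592 -0.0769  0.0359] yaw 1.629 tilt [ 0.023 -0.008] F [-0.4 -0.4  1. ] open 0.7 q6 -0.41
travel total (units) [ 0.852 -0.092 -0.024]
dz total -0.002
t 16.63 p [ 0.5589 -0.0764  0.0357] yaw 1.63 tilt [ 0.022 -0.007] F [-0.6  0.2  0. ] open 0.7 q6 -0.41
```

```bash
cat >> h.py <<'E'
import cv2
def mask(j):
    j=cv2.GaussianBlur(j,(7,7),0).astype(float)+1
    m=((j[...,1]/np.maximum(j[...,2],1)>1.08)&(j[...,1]/j[...,0]>.9)&(j[...,0]>45)).astype(np.uint8)
    return cv2.morphologyEx(m,cv2.MORPH_OPEN,np.ones((7,7)))
def blobs(j):
    n,l,s,c=cv2.connectedComponentsWithStats(mask(j))
    for k in range(1,n):
        if s[k,4]>800: print("blob",s[k].tolist(),c[k].round(0), [np.round(x,1) for x in cv2.minAreaRect(np.argwhere(l==k)[:,::-1].astype(np.float32))])
E
python3 -c "
from h import *
for f in('w7','s7'):
    print(f);blobs(cv2.cvtColor(cv2.imread(f'pics/{f}.png'),cv2.COLOR_BGR2RGB))
print('mouth',proj('side',[.5403,.0976,0]))
for y in(-.06,-.03,0,.03,.06,.1,.15,.2,.25):print(y,proj('side',[.534+.06*(.1974-y),y,.045]).round(),proj('wrist',[.534+.06*(.1974-y),y,.09]).round())
"
```

```text
w7
blob [44, 33, 371, 243, 82249] [230. 153.] [array([228.6, 154.9]), array([370.1, 238.7]), np.float64(1.1)]
s7
blob [0, 0, 325, 284, 32450] [142. 132.] [array([145.5, 120. ]), array([121.7, 429.3]), np.float64(52.5)]
blob [261, 193, 47, 39, 1130] [282. 214.] [array([283.3, 212.2]), array([44.9, 33.9]), np.float64(12.7)]
blob [147, 298, 48, 46, 1694] [171. 321.] [array([171.5, 321.5]), array([42.3, 46.5]), np.float64(80.8)]
blob [209, 318, 47, 44, 1702] [233. 339.] [array([232.9, 340. ]), array([42.4, 46.5]), np.float64(87.1)]
mouth [263.95257796 251.72512519]
-0.06 [288. 204.] [256. 308.]
-0.03 [284. 209.] [254. 219.]
0 [280. 215.] [251. 110.]
0.03 [275. 221.] [247. -27.]
0.06 [270. 228.] [ 242. -203.]
0.1 [264. 237.] [ 233. -536.]
0.15 [255. 249.] [  214. -1275.]
0.2 [245. 262.] [  164. -3123.]
0.25 [235. 276.] [  -183. -16091.]
```

```bash
python3 -m handwheel '[{"travel":[0.035,-0.03,0],"dr":[0.03,0.01,0]},{"travel":[0.035,-0.03,0],"dr":[0,0,0]},{"travel":[0.035,-0.03,0],"dr":[0,0,0]},{"travel":[0.035,-0.01,0],"dr":[0,0,0]},{"travel":[0.035,0,0],"dr":[0,0,0]},{"travel":[0.035,0,0],"dr":[0,0,0]},{"travel":[0.035,0,0],"dr":[0,0,0]},{"travel":[0.035,0,0],"dr":[0,0,0]},{"travel":[0.035,0,0],"dr":[0,0,0]},{"travel":[0.035,0,0],"dr":[0,0,0]},{"travel":[0.035,0,0],"dr":[0,0,0]},{"travel":[0.035,0,0],"dr":[0,0,0]},{"travel":[0.035,0,0],"dr":[0,0,0]},{"travel":[0.035,0,0],"dr":[0,0,0]},{"travel":[0.035,0,0],"dr":[0,0,0]},{"travel":[0.035,0,0],"dr":[0,0,0]}]'
cat >> h.py <<'E'
def look():
    st([.538,.1,.038],1.63);blobs(viewer.camera('wrist'))
    y0=ctrl.get_obs()["eef_pos"][1]
    for d in(.05,.06,.08,.1,.14,.18):
        y=y0+d;x=.534+.06*(.1974-y);print(round(y,3),"pen y",round((y-.1974)*1000),proj('wrist',[x,y,.09]).round(),proj('wrist',[x+.05,y+.003,.09]).round())
E
python3 -c "
from h import *
look()"
```

```text
time_s: 17.97
eef_pos: [0.5373, 0.0143, 0.0355]
eef_rot: [0.003, 0.686, 0.727, 0.001]
wrist_force: [0.2, -0.5, 0.3]
opening: 0.697
t 17.97 p [0.5373 0.0143 0.0355] yaw 1.629 tilt [ 0.005 -0.003] F [ 0.2 -0.5  0.3] open 0.7 q6 -0.25
travel total (units) [ 0.57   0.038 -0.018]
dz total -0.003
blob [110, 36, 367, 241, 81472] [292. 155.] [array([292.6, 157.2]), array([367. , 237.4]), np.float64(1.3)]
0.065 pen y -132 [307. 209.] [481. 208.]
0.075 pen y -122 [308. 175.] [488. 174.]
0.095 pen y -102 [310.  98.] [504.  98.]
0.115 pen y -82 [313.   9.] [522.   9.]
0.155 pen y -42 [ 319. -219.] [ 568. -219.]
0.195 pen y -2 [ 328. -555.] [ 635. -554.]
```

```bash
python3 -m handwheel '[{"travel":[0.035,0.01,0],"dr":[0,0,0]},{"travel":[0.035,0.01,0],"dr":[0,0,0]},{"travel":[0.035,0,-0.005],"dr":[0,0,0]},{"travel":[0.035,0,-0.005],"dr":[0,0,0]},{"travel":[0.035,0,-0.005],"dr":[0,0,0]},{"travel":[0.035,0,-0.005],"dr":[0,0,0]},{"travel":[0.035,0,-0.005],"dr":[0,0,0]},{"travel":[0.035,0,0],"dr":[0,0,0]},{"travel":[0.035,0,0],"dr":[0,0,0]},{"travel":[0.035,0,0],"dr":[0,0,0]},{"travel":[0.035,0,0],"dr":[0,0,0]},{"travel":[0.035,0,0],"dr":[0,0,0]},{"travel":[0.035,0,0],"dr":[0,0,0]}]'
python3 -c "
from h import *
look()"
```

```text
time_s: 19.1
eef_pos: [0.5376, 0.089, 0.0405]
eef_rot: [0.005, 0.687, 0.727, 0.001]
wrist_force: [0.2, -2.0, 1.5]
opening: 0.7
t 19.1 p [0.5376 0.089  0.0405] yaw 1.628 tilt [ 0.009 -0.005] F [ 0.2 -2.   1.5] open 0.7 q6 -0.11
travel total (units) [0.073 0.006 0.017]
dz total -0.003
blob [97, 40, 363, 236, 79700] [277. 156.] [array([278. , 157.5]), array([235., 362.]), np.float64(90.0)]
0.14 pen y -57 [290. 203.] [456. 203.]
0.15 pen y -47 [291. 170.] [462. 170.]
0.17 pen y -27 [291.  98.] [475.  97.]
0.19 pen y -7 [292.  14.] [489.  14.]
0.23 pen y 33 [ 294. -199.] [ 526. -198.]
0.27 pen y 73 [ 297. -505.] [ 580. -502.]
```

```bash
python3 -m handwheel '[{"travel":[0.022,0,0],"dr":[0,0,0]},{"travel":[0.022,0,0],"dr":[0,0,0]},{"travel":[0.022,0,0],"dr":[0,0,0]},{"travel":[0.022,0,0],"dr":[0,0,0]},{"travel":[0.022,0,0],"dr":[0,0,0]},{"travel":[0.022,0,0],"dr":[0,0,0]},{"travel":[0.022,0,0],"dr":[0,0,0]},{"travel":[0.022,0,0],"dr":[0,0,0]},{"travel":[0.022,0,0],"dr":[0,0,0]},{"travel":[0.022,0,0],"dr":[0,0,0]},{"travel":[0.022,0,0],"dr":[0,0,0]}]'
python3 -c "
from h import *
look()"
```

```text
time_s: 20.07
eef_pos: [0.5344, 0.1299, 0.0397]
eef_rot: [0.004, 0.687, 0.727, 0.001]
wrist_force: [0.8, 0.7, -0.1]
opening: 0.702
t 20.07 p [0.5344 0.1299 0.0397] yaw 1.628 tilt [ 0.007 -0.004] F [ 0.8  0.7 -0.1] open 0.7 q6 -0.03
travel total (units) [-0.2    0.013  0.012]
dz total -0.003
blob [94, 34, 375, 240, 83888] [281. 152.] [array([281. , 153.5]), array([374., 239.]), np.float64(-0.0)]
0.18 pen y -17 [292. 204.] [460. 204.]
0.19 pen y -7 [293. 171.] [465. 170.]
0.21 pen y 13 [294.  98.] [479.  97.]
0.23 pen y 33 [295.  13.] [494.  13.]
0.27 pen y 73 [ 297. -202.] [ 532. -201.]
0.31 pen y 113 [ 301. -512.] [ 587. -510.]
```

```bash
python3 -m handwheel '[{"travel":[0,0,0],"dr":[0,0,0]},{"travel":[0,0,0],"dr":[0,0,0]},{"travel":[0,0,0],"dr":[0,0,0]},{"travel":[0,0,0],"dr":[0,0,0]},{"travel":[0,0,0],"dr":[0,0,0]},{"travel":[0,0,0],"dr":[0,0,0]},{"travel":[0,0,0],"dr":[0,0,0]},{"travel":[0,0,0],"dr":[0,0,0]},{"travel":[0,0,0],"dr":[0,0,0]},{"travel":[0,0,0],"dr":[0,0,0]},{"travel":[0,0,0],"dr":[0,0,0]},{"travel":[0,0,0],"dr":[0,0,0]}]'
python3 -c "
from h import *
look();blobs(viewer.camera('side'))
for y in (0,.025,.055):print(y,proj('side',np.array([.534-.06*y,.1974+y,.045])).round())"
```

```text
time_s: 21.12
eef_pos: [0.5336, 0.1306, 0.0391]
eef_rot: [0.003, 0.686, 0.727, 0.001]
wrist_force: [-0.1, -0.1, -0.1]
opening: 0.698
t 21.12 p [0.5336 0.1306 0.0391] yaw 1.629 tilt [ 0.005 -0.003] F [-0.1 -0.1 -0.1] open 0.7 q6 -0.03
travel total (units) [-0.205  0.018  0.008]
dz total -0.003
blob [89, 0, 397, 111, 37540] [285.  50.] [array([287.,  55.]), array([110., 396.]), np.float64(90.0)]
0.181 pen y -17 [294. 205.] [462. 204.]
0.191 pen y -7 [295. 171.] [469. 171.]
0.211 pen y 13 [296.  98.] [482.  97.]
0.231 pen y 33 [297.  13.] [497.  12.]
0.271 pen y 73 [ 300. -204.] [ 536. -204.]
0.311 pen y 113 [ 304. -516.] [ 593. -515.]
blob [0, 0, 325, 284, 32656] [143. 131.] [array([145.2, 119.6]), array([120.7, 429.3]), np.float64(52.5)]
blob [147, 298, 48, 46, 1683] [171. 321.] [array([171.1, 321.4]), array([42.4, 46. ]), np.float64(81.9)]
blob [209, 317, 48, 45, 1700] [233. 339.] [array([233.3, 339.7]), array([43. , 46.7]), np.float64(85.6)]
0 [246. 261.]
0.025 [241. 268.]
0.055 [234. 276.]
```

```bash
python3 -m handwheel '[{"travel":[-0.1,0,0],"dr":[0,0,0]},{"travel":[0,0,-0.25],"dr":[0,0,0]},{"travel":[0,0,-0.25],"dr":[0,0,0]},{"travel":[0,0,-0.25],"dr":[0,0,0]},{"travel":[-0.26,0,0],"dr":[0,0,0]},{"travel":[-0.26,0,0],"dr":[0,0,0]},{"travel":[-0.26,0,0],"dr":[0,0,0]},{"travel":[0,0,0],"dr":[0,0,0]}]' -0.2
python3 -c "
from h import *
st([.4506,-.031,.14],1.487)
print(proj('side',[.4506,-.031,.065]))
s=viewer.camera('side');t=viewer.camera('top');w=viewer.camera('wrist')
for n,i in(('s8',s),('t8',t),('w8',w)):cv2.imwrite(f'pics/{n}.png',cv2.cvtColor(i,cv2.COLOR_RGB2BGR))
blobs(t);print([proj('top',[.534-.06*y,.1974+y,.08]).round(1).tolist() for y in(.035,.045,.055)])
g=s[195:230,300:340].max(2);ys,xs=np.where(g<45);print('knob side px',xs.mean()+300,ys.mean()+195,len(xs),xs.min()+300,xs.max()+300)
print('wrist knob pred',proj('wrist',[.4506,-.031,.075]))"
```

```text
time_s: 21.88
eef_pos: [0.5405, -0.0033, 0.157]
eef_rot: [0.003, 0.683, 0.73, -0.001]
wrist_force: [0.1, 0.4, -0.5]
opening: 0.399
t 21.88 p [ 0.5405 -0.0033  0.157 ] yaw 1.637 tilt [ 0.004 -0.006] F [ 0.1  0.4 -0.5] open 0.4 q6 -0.29
travel total (units) [-0.144 -0.61   0.112]
dz total 0.286
[320.46805885 211.54051503]
blob [0, 0, 560, 68, 36174] [279.  32.] [array([279.5,  33.5]), array([ 67., 559.]), np.float64(90.0)]
blob [42, 76, 97, 37, 3438] [90. 94.] [array([89.9, 94.3]), array([96. , 35.9]), np.float64(0.8)]
blob [0, 78, 18, 68, 1089] [  8. 110.] [array([  8.5, 111.5]), array([67., 17.]), np.float64(90.0)]
blob [176, 193, 33, 37, 1161] [192. 211.] [array([192., 211.]), array([36., 32.]), np.float64(90.0)]
[[198.0, 208.5], [194.3, 208.6], [190.6, 208.8]]
knob side px 320.84615384615387 211.69230769230768 65 318 324
wrist knob pred [159.54258361 250.96200737]
```

```bash
python3 -m handwheel '[{"travel":[0,0,0],"dr":[0,0,0.143]},{"travel":[0,0,0],"dr":[0,0,0.143]},{"travel":[-0.06,-0.15,0],"dr":[0,0,0]},{"travel":[-0.06,-0.15,0],"dr":[0,0,0]},{"travel":[-0.06,-0.15,0],"dr":[0,0,0]},{"travel":[-0.055,-0.13,0],"dr":[0,0,0]},{"travel":[0,0,0],"dr":[0,0,0]}]'
python3 -c "
from h import *
st([.4506,-.031,.044],1.487)"
```

```text
time_s: 22.62
eef_pos: [0.4435, -0.0151, 0.1515]
eef_rot: [-0.003, 0.733, 0.68, -0.001]
wrist_force: [0.4, 0.4, -0.4]
opening: 0.398
t 22.62 p [ 0.4435 -0.0151  0.1515] yaw 1.495 tilt [-0.007  0.003] F [ 0.4  0.4 -0.4] open 0.4 q6 -0.23
travel total (units) [-0.104  0.061  0.716]
dz total 0.016
```

```bash
python3 -m handwheel '[{"travel":[-0.104,0.058,0],"dr":[0,0,0.016]},{"travel":[0,0,0.1],"dr":[0,0,0]},{"travel":[0,0,0],"dr":[0,0,0]}]'
python3 -c "
from h import *
st([.4506,-.031,.044],1.487)"
```

```text
time_s: 22.87
eef_pos: [0.4504, -0.0273, 0.1359]
eef_rot: [-0.004, 0.735, 0.679, -0.001]
wrist_force: [-1.4, 0.8, -0.6]
opening: 0.4
t 22.87 p [ 0.4504 -0.0273  0.1359] yaw 1.491 tilt [-0.006  0.005] F [-1.4  0.8 -0.6] open 0.4 q6 -0.25
travel total (units) [-0.027  0.007  0.613]
dz total 0.009
```

```bash
python3 -m handwheel '[{"travel":[-0.027,0.007,0.15],"dr":[0,0,0]},{"travel":[0,0,0.15],"dr":[0,0,0]},{"travel":[0,0,0.15],"dr":[0,0,0]},{"travel":[0,0,0.15],"dr":[0,0,0]},{"travel":[0,0,0],"dr":[0,0,0]},{"travel":[0.006,0.1,0],"dr":[0,0,-0.22]},{"travel":[0.006,0.1,0],"dr":[0,0,-0.22]},{"travel":[0.006,0.1,0],"dr":[0,0,-0.22]},{"travel":[0.006,0.1,0],"dr":[0,0,-0.22]}]'
python3 -c "
from h import *
st();arc()"
```

```text
time_s: 23.62
eef_pos: [0.5126, -0.0121, 0.046]
eef_rot: [-0.006, 0.549, 0.836, -0.0]
wrist_force: [-0.4, -0.2, -0.4]
opening: 0.401
t 23.62 p [ 0.5126 -0.0121  0.046 ] yaw 1.979 tilt [-0.011  0.007] F [-0.4 -0.2 -0.4] open 0.4 q6 -0.67
r 0.1176 theta 1.176
```

```bash
python3 -m handwheel '[{"travel":[-0.01,0.11,0],"dr":[0,0,-0.25]},{"travel":[-0.01,0.11,0],"dr":[0,0,-0.25]},{"travel":[-0.005,0.11,0],"dr":[0,0,-0.23]},{"travel":[-0.0,0.11,0],"dr":[0,0,-0.23]},{"travel":[0.0,0.11,0],"dr":[0,0,-0.23]},{"travel":[0.003,0.11,0],"dr":[0,0,-0.23]},{"travel":[0,0,0],"dr":[0,0,0]}]'
python3 -c "
from h import *
st([.461+.122*np.cos(.06-.04),.0935+.122*np.sin(.06-.04),.046],3.2);arc()"
```

```text
time_s: 24.2
eef_pos: [0.5955, 0.0588, 0.0549]
eef_rot: [-0.005, 0.201, 0.98, 0.003]
wrist_force: [-0.6, -0.0, 0.8]
opening: 0.401
t 24.2 p [0.5955 0.0588 0.0549] yaw 2.738 tilt [-0.009  0.007] F [-0.6 -0.   0.8] open 0.4 q6 -1.27
travel total (units) [0.173 0.195 0.062]
dz total -0.883
r 0.1389 theta 0.312
```

```bash
python3 -m handwheel '[{"travel":[0.1,0.02,0.05],"dr":[0,0,-0.2]},{"travel":[0.01,0.05,0],"dr":[0,0,-0.2]},{"travel":[0.01,0.05,0],"dr":[0,0,-0.2]},{"travel":[0.005,0.04,0],"dr":[0,0,-0.15]},{"travel":[0,0,0],"dr":[0,0,0]}]'
python3 -c "
from h import *
st([.461+.122*np.cos(.06+.06),.0935+.122*np.sin(.06+.06),.046],3.2);arc()"
```

```text
time_s: 24.62
eef_pos: [0.5849, 0.0926, 0.0533]
eef_rot: [-0.003, -0.0, 1.0, 0.003]
wrist_force: [0.2, 0.2, 0.4]
opening: 0.403
t 24.62 p [0.5849 0.0926 0.0533] yaw -3.141 tilt [-0.006  0.006] F [0.2 0.2 0.4] open 0.4 q6 -1.62
travel total (units) [0.018 0.103 0.049]
dz total -0.111
r 0.1239 theta 0.067
```

```bash
python3 -m handwheel '[{"travel":[0.01,0.03,0.04],"dr":[0,0,-0.1]},{"travel":[0,0.025,0],"dr":[0,0,0]},{"travel":[0,0.025,0],"dr":[0,0,0]},{"travel":[0,0.02,0],"dr":[0,0,0]},{"travel":[0,0.02,0],"dr":[0,0,0]}]'
python3 -c "
from h import *
st();arc()"
```

```text
time_s: 25.03
eef_pos: [0.584, 0.1108, 0.0511]
eef_rot: [-0.001, -0.018, 1.0, 0.002]
wrist_force: [0.2, -7.4, -1.2]
opening: 0.402
t 25.03 p [0.584  0.1108 0.0511] yaw -3.105 tilt [-0.003  0.004] F [ 0.2 -7.4 -1.2] open 0.4 q6 -1.62
r 0.1242 theta -0.08
```

```bash
python3 -m handwheel '[{"travel":[0,-0.05,0],"dr":[0,0,0]},{"travel":[0,0,0],"dr":[0,0,0]},{"travel":[0,0,-0.15],"dr":[0,0,0]},{"travel":[0,0,-0.25],"dr":[0,0,0]},{"travel":[0,0,-0.25],"dr":[0,0,0]},{"travel":[0,0,-0.2],"dr":[0,0,0]},{"travel":[0,-0.25,0],"dr":[0,0,0]},{"travel":[0,-0.25,0],"dr":[0,0,0]},{"travel":[0,-0.25,0],"dr":[0,0,0]},{"travel":[0,-0.25,0],"dr":[0,0,0]},{"travel":[0,-0.25,0],"dr":[0,0,0]},{"travel":[0,-0.25,0],"dr":[0,0,0]},{"travel":[0,0,0],"dr":[0,0,0]}]'
python3 -c "
from h import *
st()
t=viewer.camera('top');s=viewer.camera('side')
T=cv2.resize(t[150:270,110:270],(800,600),interpolation=cv2.INTER_CUBIC)[:,:]
S=s[200:360,140:340]
cv2.imwrite('pics/f1.png',cv2.cvtColor(np.hstack([cv2.resize(T,(400,300)),cv2.resize(S,(400,300))]),cv2.COLOR_RGB2BGR))
for a in(0,.05):
  k=np.array([.461+.125*np.cos(.06-a),.0935+.125*np.sin(.06-a),.075]);u=proj('top',k);print('knob pred theta',a,((u-[110,150])*2.5).round(1))
for y in(.1,.01):print('pen y',y,((proj('top',[.534-.06*y,.1974+y,.045])-[110,150])*2.5).round())"
```

```text
time_s: 26.12
eef_pos: [0.5918, -0.132, 0.1865]
eef_rot: [0.001, -0.015, 1.0, 0.002]
wrist_force: [-0.5, 0.3, 0.6]
opening: 0.396
t 26.12 p [ 0.5918 -0.132   0.1865] yaw -3.111 tilt [0.001 0.005] F [-0.5  0.3  0.6] open 0.4 q6 -2.02
knob pred theta 0 [342.6  99.4]
knob pred theta 0.05 [348.4  99.3]
pen y 0.1 [167. 152.]
pen y 0.01 [248. 149.]
```

View pics/f1.png

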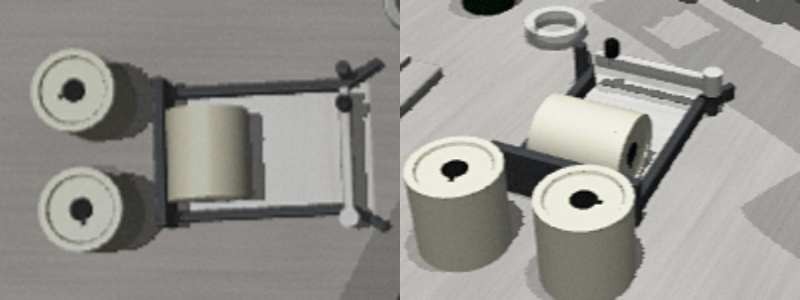

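```bash
python3 -c "
from bench import ctrl
print(ctrl.hand_in())"
```

```text
the job is handed in; nothing more can be done
None
```

The job is done and handed in at about 26 s of the 72 s allowed. The core rests against the back stop and the gate is shut behind it. Hand-in reported no verdict.

**What I did:**
- I swung the gate open to about 1.7 rad by its knob.
- I nudged the core's end to centre it and square it up with the pen.
- I rolled it in at about 60 mm/s with two fingers behind it, slowing to about 40 mm/s over the crest. It then rolled on to the back stop by itself.
- I swung the gate shut until it met its stop, let go and moved the arm clear.

**Last checks:**
- **Core:** in the final pictures it lies against the back stop, square in the pen and clear of the rails.
- **Gate:** the knob is within about 0.01 rad of where it should be when shut. The force rose to 7 N at the end of the closing push, as expected at the stop.
- **Bystanders:** the two standing cores were not touched. The one I measured is where it started, and the other looks unmoved.

**Not as planned:**
- Pushing from behind did not turn the core square, because it simply rolled ahead, so I used the end nudges instead.
- One nudge went about 10 mm further than planned. The core ended up about 5 mm off the centre line, inside the 15 mm of room each side.
- I did not measure the core's speed on the way down from the crest.

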